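# Set the slicing guide's fence up to its mark, slack taken up

### The arm

A 6-joint arm with a two-finger parallel gripper is mounted at the origin on the work surface. World frame = base frame: x ahead of the robot, y to its left, z up, the work surface at z = 0. Lengths are in m, angles in rad, forces in N, time in s.
With the tool pointing down it reaches from about 0.3 to 0.875 m from the base axis. Payload 6.4 kg.
Tool frame: the origin (TCP) lies between the finger pads; the fingertips stand 25 mm ahead of it and the grasp point (between the pads) lies 6 mm ahead of it; z points along the fingers, y is the line along which they close (so a half turn about z gives the same grasp; the last joint's range is limited). The gripper opens to 85 mm and grips with 20 to 120 N. Pads are 22 mm wide; open, the fingers measure 114 mm over their backs; the gripper's body (76 mm by 85 mm) begins 54 mm behind the grasp point. The pads swing forward as they close: fully open they stand 13 mm farther back than shut.
Start: joints at [-0.206, 0.181, 1.607, -0, 1.354, -0.206], TCP at [0.575, 0, 0.256] pointing down, gripper open.
Joint ranges: [-2.99, 2.99], [-0.89, 2.07], [0.3, 2.58], [-1.14, 4.28], [0, 2.63], [-3.12, 3.12]. Speed limits (rad/s): [2.57, 2.57, 3.01, 3.14, 3.14, 3.14].

### API

Orientations are given as a unit quaternion [w, x, y, z].
In Python, from bench import ctrl gives the robot as it stands.
- The arm moves only by the tool servo_tool, never from a script. Its argument "series" is text: rows parted by semicolons, each of 7 numbers parted by spaces: the gripper command: -1 is fully open, 1 is shut, values between are in proportion, then the shift along the tool's x, y, z in m, then the turn, a rotation vector about the tool's x, y, z in degrees. A call has 1 to 12 rows; each row is the pose to reach, as a shift and turn from the pose commanded when the call began, along the tool's axes at that moment; what a row does not reach only later rows make up. A row lasts 1/12 s, in which the tool goes at most 41.7 mm and 7.16 degrees, less where a joint would pass 70% of its speed; a pose out of reach is approached as far as the arm can. A call with a gripper value outside its range is refused whole. The fingers move at their own pace and stop on an object; the grip force is fixed at half the most. Time passes only in rows, so rows that repeat a pose let the fingers close. It gives the time, the measured TCP pose, the force, the opening and the grip force at its end, in the units of the state.
- ctrl.get_obs(): the state, without advancing time (a new reading comes with each control period).
- ctrl.camera(name): name is "scene" or "side" or "wrist"; returns a dict with "img" (400x640x3 uint8, red, green, blue), "z_map" (400x640 float32, m along the optical axis (not along the pixel's ray), 0 where there is no reading), "fovy" (degrees; the focal length in pixels is half the picture's height over the tangent of half this angle, whatever the lens; pixels are square), "cx", "cy" (the principal point, pixels), "k1" (the pictures are not rectified: a ray, as slopes to the right and down, at radius r is drawn at 1 + k1 r^2 times it, then the intrinsics apply), "extrinsics" (4x4, takes a point from camera to world coordinates); the wrist camera has in their place "T_tool_cam" (4x4, takes a point from camera to tool coordinates, whose origin is the TCP and whose axes are the flange's). Camera axes: x right, y down, z forward; pixel columns grow to the right and rows downward; lengths in m; the calibration is good to about 2 mm. A picture is of the moment at which its call begins: read the wrist's pose just before it.
- ctrl.hand_in(): hands the job in; it is judged then, once.
The state is a dict: "time_s": time; "q": joint angles; "dq": joint speeds; "joint_efforts": joint torques, N m; "eef_pos": TCP position; "eef_rot": TCP orientation; "wrist_force": force on the tool from outside, world axes, zero at the start; "torque": the same for the moment, N m; "opening": opening from 0.0 (shut) to 1.0 (fully open); "grasp_force": force on a finger pad.
Only numpy, scipy, OpenCV 4.12 (cv2) and the standard library are available. Lean on these libraries where they do the work, as an engineer would, in place of code of your own. Each camera call takes 0.05 s, during which the arm holds its last target. There are 200 camera calls.

### The job

Set the sliding fence of the bread-slicing guide to the index clip, working it by its thumb grip, which has slack in it: first draw the fence back until its shoe is pressed firmly but gently against the stop, then bring it forward until its pointer stands at the clip's tongue, with the slack taken up in that forward direction. Never push the fence forward past the clip, never ram the stop, leave the spice bottle, the salt jar and the pot lid where they are, and let go without shifting it.

Things in the scene. Friction and masses are not known exactly. Their poses are not given: they have to be found in the camera images.
- board: The slicing guide: a fixed pale wooden board 200 x 400 x 18 mm (x, y, z). Origin at the centre of its underside. Its y axis is the sliding direction: +y is FORWARD (away from the stop), -y is BACK. The slide line is at board x = -55 mm, between two thin aluminium strips; an aluminium scale strip with dark ticks runs along y at board x = +90 mm.
- stop: Dark steel block fixed at the back end of the slide line, 44 x 24 x 34 mm (x, y, z), origin at the centre of its underside, axes as the board's. From its front (+y) face sticks a buffer rod with a 16 mm square black end, which the shoe meets. The rod's setting is UNMEASURED: its end lies 27 to 57 mm in front (+y) of the block's origin; find it by feel. It is hard, hardly giving.
- fence: Sliding fence: steel shoe (30 x 90 x 14 mm, top 36 mm above table) on the slide line, with an upright wooden panel (12 mm thick, top 80 mm up) and the pointer. Origin midway along the shoe, 18 mm above table; axes as the board's. The shoe's back end, which meets the stop, is 45 mm behind (-y). Slides only along board y, drags with about 4 N, stays where left. Starts well forward of the clip.
- pointer (a point): Tip of the steel pointer (3 mm wide) on the far end of the fence, over the scale strip; same board y as the fence's origin.
- mark (a point): Tip of the 3 mm wide tongue of the steel index clip (12 x 14 x 16 mm) on the scale strip: the set mark. The pointer is on the mark when both have the same board y. The clip stays put during a run; do not touch it.
- grip (a joint): Slack of the thumb grip in the fence, in m along board y, 0 to 0.010: at 0 the grip bears on the back end of its slot (it then pulls the fence back), at 0.010 on the front end (it then drives the fence forward). In between it slides freely (about 0.4 N) without moving the fence.
- grip_top (a point): Centre of the top of the thumb grip: an upright black plastic block 24 mm (x) x 14 mm (y), from 36 to 86 mm above the table, standing over the shoe. Pinch it from above across its 14 mm (fingers closing along board y), or push it from either side. It moves only along board y.
- spice_bottle: Closed glass spice bottle, 42 mm wide, 95 mm tall, standing on the board's front end; origin at the centre of its foot. Bystander.
- salt_jar: White closed jar, 44 mm wide, 70 mm tall, standing on the board's back end; origin at the centre of its foot. Bystander.
- pot_lid: Aluminium pot lid, 200 mm wide, 52 mm tall with its knob, lying on the shelf; origin at the centre of its underside. Bystander.

How it is judged:
On the way, in this order (a step that is already met when the one before it is completed fails the run):
1. the fence is back, its shoe pressed against the stop with 3 to 16 N for 0.2 s (contact force between fence and stop between 3 and 16 N), for 0.2 s.
2. the pointer is within 2 mm of the mark with the slack taken up forward (grip slack above 8 mm) (y of pointer in the frame of mark between -0.002 and 0.002 m and value of joint grip above 0.008 m), for 0.2 s.
At the end, for the whole second after the job is handed in: The pointer is within 2 mm of the mark along the slide, the grip's slack is taken up forward (grip reads above 0.008), everything is still and let go (all of step 2 and linear speed of fence below 0.005 m/s and velocity of joint grip below 0.005 m/s); the robot touches nothing.
It fails at once if the stop is rammed (fence on stop above 20 N) (contact force between fence and stop above 20 N).
It fails at once if the grip, its slack taken up forward, has the fence more than 3.5 mm past the mark (y of pointer in the frame of mark above 0.0035 m and value of joint grip above 0.0095 m).
It fails at once if the robot presses on the stop block (contact force between the arm and stop above 2 N).
It fails at once if a bystander is shifted by more than 15 mm (distance of any of spice_bottle, salt_jar, pot_lid from where it was at the start of the episode above 0.015 m).
It also fails if it takes over 67 s, if anything falls off the work surface, if the arm or the gripper's body presses on something with over 40 N, if the wrist force passes 120 N, or if a joint passes its speed limit or range.

## Working session

There is one attempt and no reset: what is moved stays moved. The work goes in short steps, Python scripts to look and compute and a tool call to move; the robot and the scene stay as the last step left them, time stands still between calls to the robot, and variables do not carry over. Pictures are saved under pics/ and viewed, at most 10 in all, crops included, and the job is handed in when it is done.

Besides the shell and the picture viewer there is one more tool, called after ">>>" as a command line: name --argument value ..., lists and objects as JSON in quotes. servo_tool: Moves the arm, as the interface text tells. Its arguments: {"type":"object","properties":{"series":{"type":"string"}},"required":["series"]}

```bash
mkdir -p pics; cat > h.py <<'E'
import numpy as np, cv2, pickle
from bench import ctrl
from scipy.spatial.transform import Rotation as R
def grab(n):
    o=ctrl.get_obs(); c=ctrl.camera(n)
    if 'extrinsics' in c: T=np.array(c['extrinsics'])
    else:
        W=np.eye(4); q=o['eef_rot']; W[:3,:3]=R.from_quat([q[1],q[2],q[3],q[0]]).as_matrix(); W[:3,3]=o['eef_pos']; T=W@np.array(c['T_tool_cam'])
    c['T']=T; f=200/np.tan(np.radians(c['fovy'])/2); c['K']=np.array([[f,0,c['cx']],[0,f,c['cy']],[0,0,1.]])
    return c
def slopes(c,u,v):
    # invert radial
    K=c['K']; p=np.array([(u-K[0,2])/K[0,0],(v-K[1,2])/K[1,1]]); s=p.copy()
    for _ in range(20): s=p/(1+c['k1']*(s@s))
    return s
def ray(c,u,v):
    s=slopes(c,u,v); return c['T'][:3,3], c['T'][:3,:3]@np.array([*s,1])
def onz(c,u,v,z):
    o,d=ray(c,u,v); return o+d*(z-o[2])/d[2]
def dep(c,u,v):
    o,d=ray(c,u,v); return o+d*float(c['z_map'][int(v),int(u)])
def proj(c,p):
    q=np.linalg.inv(c['T'])@np.array([*p,1]); s=q[:2]/q[2]; s=s*(1+c['k1']*(s@s)); return s*c['K'][0,0]+c['K'][:2,2]
def save(c,n): cv2.imwrite('pics/'+n,c['img'][:,:,::-1])
E
python3 - <<'E'
from h import *
for n in('scene','side','wrist'):
    c=grab(n); pickle.dump(c,open(n+'.pkl','wb')); save(c,n+'.png'); print(n,c['T'].round(3).tolist(),c['fovy'],c['k1'])
print(ctrl.get_obs())
a=cv2.imread('pics/scene.png');b=cv2.imread('pics/side.png')
E
```

```text
scene [[0.312, 0.792, -0.525, 0.945], [0.95, -0.256, 0.178, -0.248], [0.007, -0.555, -0.832, 0.76], [0.0, 0.0, 0.0, 1.0]] 55.77686771617016 -0.053077603690685704
side [[0.779, -0.331, 0.533, -0.144], [-0.627, -0.377, 0.682, -0.93], [-0.025, -0.865, -0.502, 0.703], [0.0, 0.0, 0.0, 1.0]] 42.11017635507801 0.0017451585268422824
wrist [[1.0, -0.0, -0.002, 0.575], [-0.001, -0.947, -0.322, 0.082], [-0.002, 0.322, -0.947, 0.373], [0.0, 0.0, 0.0, 1.0]] 68.11125600377086 -0.0559350372846071
{'time_s': 0.15, 'q': array([-2.06293433e-01,  1.81426810e-01,  1.60773930e+00,  3.00914523e-05,
        1.35380046e+00, -2.06300151e-01]), 'dq': array([-0.00043377, -0.00435112, -0.00195802, -0.00139832,  0.0020287 ,
       -0.001304  ]), 'joint_efforts': array([ 1.94259010e-03, -4.45260644e+01, -3.51692533e+01, -1.26067753e-04,
        5.82284134e-03,  2.14055274e-05]), 'eef_pos': array([5.74627084e-01, 1.08145211e-04, 2.55578208e-01]), 'eef_rot': array([-5.82992631e-04,  7.07106537e-01,  7.07106692e-01, -3.63657538e-04]), 'wrist_force': array([-0.10028439, -0.28448276,  0.54583558]), 'torque': array([ 0.00752598,  0.04326187, -0.01468347]), 'grasp_force': 0.0, 'opening': 1.0040505693140458}
```

View pics/scene.png

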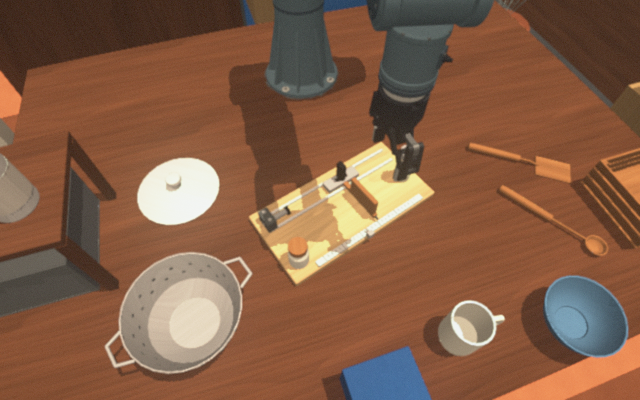

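View pics/side.png

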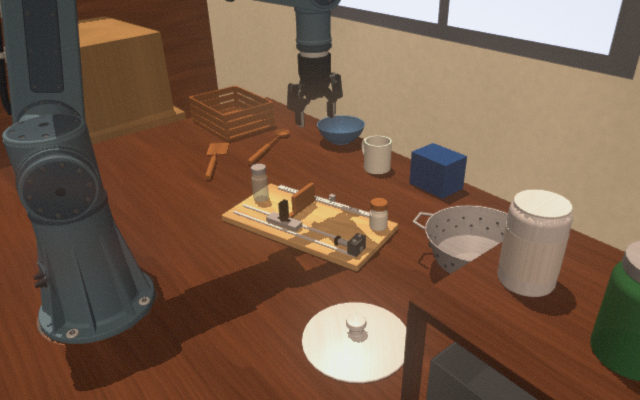

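View pics/wrist.png

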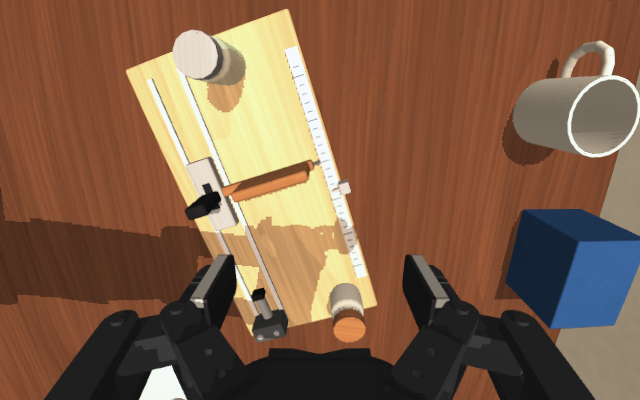

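The wrist view shows the whole guide: grip top about (205,205), pointer (318,163), clip (344,188), stop (268,325), board corners about (127,70), (289,10) and (376,306). Next I measure these on their planes.

```bash
python3 - <<'E'
from h import *
c=pickle.load(open('wrist.pkl','rb'))
cs=[(127,70),(289,10),(376,306)]
P=[onz(c,u,v,.018) for u,v in cs]
for p in P: print(p.round(4))
print('w',np.linalg.norm(P[1]-P[0]),'l',np.linalg.norm(P[2]-P[1]))
y=(P[1]-P[2])[:2]; y/=np.linalg.norm(y); x=np.array([y[1],-y[0]]); print('yaw',np.degrees(np.arctan2(x[1],x[0])), 'across', np.degrees(np.arctan2(*(P[1]-P[0])[1::-1])))
ctr=(P[0]+P[2])[:2]/2; print('ctr',ctr)
for n,u,v,z in [('grip',194,207,.086),('grip2',205,205,.086),('pointer',318,163,.03),('clip',344,188,.034),('stop',268,330,.052),('rodend',258,293,.04),('scale top',291,48,.018),('scalebot',362,276,.018)]:
    p=onz(c,u,v,z); d=dep(c,u,v); b=lambda p:np.array([x@(p[:2]-ctr),y@(p[:2]-ctr)]).round(4)
    print(n,p.round(4),d.round(4),'board',b(p),b(d))
im=c['img'][:,:,::-1]
a=cv2.resize(im[140:215,290:370],None,fx=5,fy=5,interpolation=cv2.INTER_CUBIC)
b=cv2.resize(im[145:245,170:250],None,fx=3.75,fy=3.75,interpolation=cv2.INTER_CUBIC)
cv2.imwrite('pics/crop.png',np.hstack([a,b]))
E
```

```text
[0.3549 0.1144 0.018 ]
[0.5424 0.1712 0.018 ]
[ 0.6574 -0.2073  0.018 ]
w 0.19595162344798378 l 0.39557109506347304
yaw 16.896199392118643 across 16.832439975745483
ctr [ 0.50615431 -0.04645143]
grip [ 0.4434 -0.0268  0.086 ] [ 0.4429 -0.0273  0.0848] board [-0.0543  0.037 ] [-0.055   0.0367]
grip2 [ 0.4555 -0.0246  0.086 ] [ 0.4543 -0.0256  0.0832] board [-0.0421  0.0357] [-0.0435  0.035 ]
pointer [0.5731 0.0075 0.03  ] [0.5731 0.0083 0.0334] board [0.0797 0.0322] [0.0799 0.0329]
clip [ 0.6041 -0.022   0.034 ] [ 0.604  -0.0216  0.0355] board [ 0.1009 -0.0051] [ 0.1009 -0.0047]
stop [ 0.504  -0.2203  0.052 ] [ 0.504  -0.2203  0.052 ] board [-0.0526 -0.1657] [-0.0526 -0.1657]
rodend [ 0.4918 -0.1681  0.04  ] [ 0.4899 -0.1739  0.0323] board [-0.049  -0.1122] [-0.0526 -0.1172]
scale top [0.5436 0.1335 0.018 ] [0.5442 0.1326 0.0242] board [0.0882 0.1613] [0.0884 0.1603]
scalebot [ 0.6343 -0.1557  0.018 ] [ 0.6333 -0.152   0.0236] board [ 0.0908 -0.1418] [ 0.091  -0.1379]
```

View pics/crop.png

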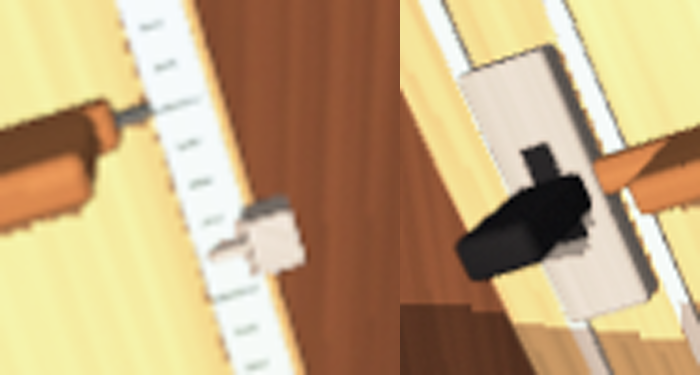

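Sizes agree to 2 % (board yaw 16.9°). The crop shows pointer tip at about (320,161.6), tongue tip at about (332.5,191), and the grip block. Next: grip top from depth, then the move.

```bash
cat >> h.py <<'E'
A=np.radians(16.87); BX=np.array([np.cos(A),np.sin(A)]); BY=np.array([-np.sin(A),np.cos(A)]); CT=np.array([.5062,-.0465])
def bd(p): d=np.array(p)[:2]-CT; return np.array([BX@d,BY@d])
def wd(bx,by): return CT+bx*BX+by*BY
def dark_top(c,zlo=.078,zhi=.092):
    g=c['img'].max(2); pts=[]
    for v,u in zip(*np.where(g<75)):
        p=dep(c,u,v)
        if zlo<p[2]<zhi and abs(bd(p)[0]+.055)<.04 and abs(bd(p)[1])<.15: pts.append(np.r_[bd(p),p[2]])
    return np.array(pts)
E
python3 - <<'E'
from h import *
c=pickle.load(open('wrist.pkl','rb'))
p=dark_top(c); print(len(p),p.min(0),p.max(0),np.median(p,0))
for n,u,v in [('ptr',320,161.6),('tongue',332.5,191)]:
  for z in (.02,.026,.034): print(n,z,bd(onz(c,u,v,z)).round(4))
g=bd(ctrl.get_obs()['eef_pos']); print(g, wd(-.055,.035))
E
```

```text
297 [-0.06697787  0.02444107  0.07800408] [-0.04279529  0.03856485  0.08729835] [-0.05340665  0.03226078  0.08513469]
ptr 0.02 [0.0818 0.0312]
ptr 0.026 [0.0822 0.0324]
ptr 0.034 [0.0826 0.034 ]
tongue 0.02 [ 0.0859 -0.0091]
tongue 0.026 [ 0.0862 -0.0072]
tongue 0.034 [ 0.0866 -0.0046]
[0.07900811 0.02474478] [ 0.44340985 -0.02896727]
```

>>> servo_tool --series "0 -0.005 -0.02 0.01 0 0 7; 0 -0.01 -0.04 0.02 0 0 14; 0 -0.015 -0.06 0.03 0 0 21; 0 -0.02 -0.08 0.045 0 0 28; 0 -0.025 -0.1 0.06 0 0 35; 0 -0.03 -0.12 0.075 0 0 42; 0 -0.0325 -0.13 0.09 0 0 49; 0 -0.0325 -0.13 0.1 0 0 56; 0 -0.0325 -0.13 0.1 0 0 63; 0 -0.0325 -0.13 0.1 0 0 70; 0 -0.0325 -0.13 0.1 0 0 73.1; 0 -0.0325 -0.13 0.1 0 0 73.1"

```text
time_s: 1.15
eef_pos: [0.4448, -0.0324, 0.1561]
eef_rot: [-0.0, 0.989, 0.146, -0.0]
wrist_force: [0.8, 0.8, -0.2]
opening: 0.5
grasp_force: 0.0
```

```bash
python3 - <<'E'
from h import *
c=grab('wrist'); pickle.dump(c,open('w2.pkl','wb')); save(c,'w2.png')
o=ctrl.get_obs(); print(o['time_s'],o['eef_pos'],bd(o['eef_pos']),o['wrist_force'],o['opening'])
p=dark_top(c,.08,.09); print(len(p),p.min(0),p.max(0),np.median(p,0)) if len(p) else 0
r=R.from_quat(np.roll(o['eef_rot'],-1)).as_matrix(); print(r.round(4))
E
```

```text
1.2 [ 0.44485038 -0.03244541  0.15614028] [-0.05463082  0.03125349] [ 0.53679947 -0.33185446 -0.52257224] 0.5018770299351497
605 [-0.06711013  0.02446461  0.08002584] [-0.04377091  0.03774183  0.08723201] [-0.05412641  0.03076127  0.08537557]
[[ 9.564e-01  2.920e-01 -3.000e-04]
 [ 2.920e-01 -9.564e-01  1.000e-04]
 [-3.000e-04 -2.000e-04 -1.000e+00]]
```

View pics/w2.png

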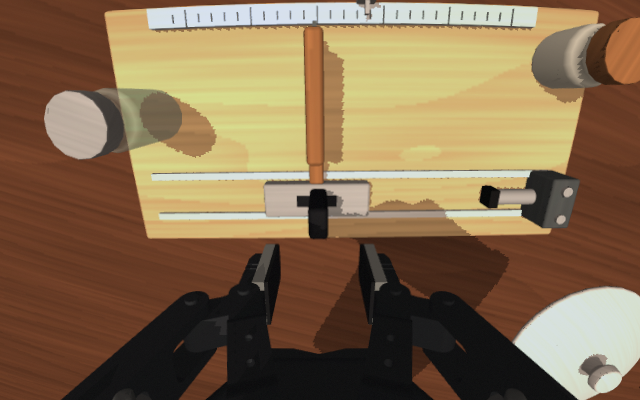

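The view shows the open fingers straddling the grip (318,213), pointer at (314,21), tongue at (367,15), and rod end at (481,196). I lower and pinch.

>>> servo_tool --series "0 0 0 0.03 0 0 0; 0 0 0 0.06 0 0 0; 0 0 0 0.082 0 0 0; 0 0 0 0.082 0 0 0; 1 0 0 0.082 0 0 0; 1 0 0 0.082 0 0 0; 1 0 0 0.082 0 0 0; 1 0 0 0.082 0 0 0; 1 0 0 0.082 0 0 0; 1 0 0 0.082 0 0 0; 1 0 0 0.082 0 0 0; 1 0 0 0.082 0 0 0"

```text
time_s: 2.2
eef_pos: [0.4462, -0.0329, 0.0758]
eef_rot: [0.001, 0.989, 0.147, 0.001]
wrist_force: [-0.3, 0.1, 7.1]
opening: 0.157
grasp_force: 60.3
```

```bash
python3 - <<'E'
from h import *
c=pickle.load(open('w2.pkl','rb'))
for n,u,v,zs in [('ptr',314,21,(.022,.026,.03)),('tongue',367,15,(.022,.026,.03)),('rod',481,196,(.025,.035)),('rodtop',481,188,(.025,.037)),('shoeback',370,200,(.036,.03)),('shoefront',265,200,(.036,))]:
    print(n,[ (bd(onz(c,u,v,z))*1000).round(1).tolist() for z in zs], dep(c,u,v).round(4))
E
```

```text
ptr [[83.8, 33.6], [82.9, 33.5], [82.0, 33.5]] [0.5744 0.0091 0.0329]
tongue [[88.0, -6.5], [87.1, -5.9], [86.1, -5.4]] [ 0.592  -0.0271  0.0233]
rod [[-55.6, -115.8], [-52.3, -110.0]] [ 0.4862 -0.1748  0.023 ]
rodtop [[-48.1, -114.5], [-44.4, -107.5]] [ 0.4925 -0.1748  0.0177]
shoeback [[-55.3, -13.3], [-57.4, -14.4]] [ 0.4518 -0.0805  0.0172]
shoefront [[-55.1, 76.1]] [0.4314 0.0103 0.0361]
```

>>> servo_tool --series "1 0 0.003 0 0 0 0; 1 0 0.01 0 0 0 0; 1 0 0.018 0 0 0 0; 1 0 0.026 0 0 0 0; 1 0 0.034 0 0 0 0; 1 0 0.042 0 0 0 0; 1 0 0.05 0 0 0 0; 1 0 0.058 0 0 0 0; 1 0 0.066 0 0 0 0; 1 0 0.073 0 0 0 0; 1 0 0.078 0 0 0 0; 1 0 0.08 0 0 0 0"

```text
time_s: 3.2
eef_pos: [0.47, -0.1094, 0.0758]
eef_rot: [0.0, 0.989, 0.147, 0.002]
wrist_force: [3.0, 4.7, 7.6]
opening: 0.157
grasp_force: 60.4
```

```bash
python3 - <<'E'
from h import *
c=grab('wrist'); save(c,'w3.png'); pickle.dump(c,open('w3.pkl','wb'))
o=ctrl.get_obs(); print(o['time_s'],bd(o['eef_pos']),BY@o['wrist_force'][:2],o['grasp_force'])
E
```

```text
3.25 [-0.0529053  -0.04986936] 1.3573056390677678 60.269957184791565
```

View pics/w3.png

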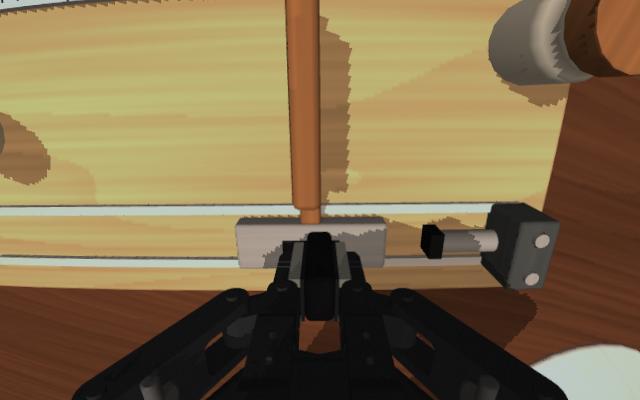

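The shoe's back end is at column 386 and the rod's end at 421, so the gap is about 22 mm. I close most of it, then creep.

>>> servo_tool --series "1 0 0.003 0 0 0 0; 1 0 0.006 0 0 0 0; 1 0 0.009 0 0 0 0; 1 0 0.012 0 0 0 0; 1 0 0.014 0 0 0 0; 1 0 0.015 0 0 0 0; 1 0 0.015 0 0 0 0"

```text
time_s: 3.83
eef_pos: [0.4743, -0.1234, 0.0758]
eef_rot: [0.0, 0.989, 0.147, 0.002]
wrist_force: [3.9, 4.2, 5.5]
opening: 0.155
grasp_force: 60.5
```

```bash
python3 - <<'E'
from h import *
c=grab('wrist'); pickle.dump(c,open('w4.pkl','wb'))
o=ctrl.get_obs(); print(o['time_s'],bd(o['eef_pos']),BY@o['wrist_force'][:2],o['grasp_force'])
im=c['img'][200:290,220:520,::-1]; cv2.imwrite('pics/w4.png',cv2.resize(im,None,fx=2.6,fy=2.6))
E
```

```text
3.8833 [-0.05280284 -0.06432531] 2.7365261368115052 60.46500384807587
```

View pics/w4.png

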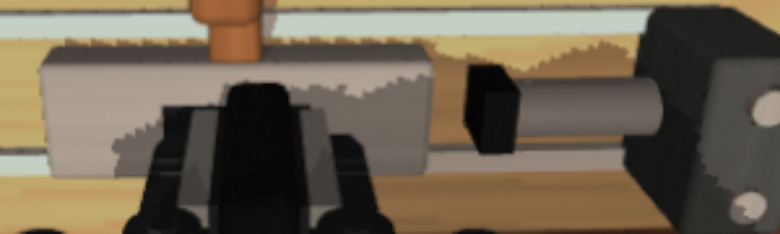

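>>> servo_tool --series "1 0 0.001 0 0 0 0; 1 0 0.002 0 0 0 0; 1 0 0.003 0 0 0 0; 1 0 0.004 0 0 0 0; 1 0 0.005 0 0 0 0; 1 0 0.005 0 0 0 0"

```text
time_s: 4.38
eef_pos: [0.4758, -0.128, 0.0758]
eef_rot: [0.0, 0.989, 0.147, 0.002]
wrist_force: [3.8, 4.4, 6.2]
opening: 0.16
grasp_force: 60.5
```

>>> servo_tool --series "1 0 0.0004 0 0 0 0; 1 0 0.0008 0 0 0 0; 1 0 0.0012 0 0 0 0; 1 0 0.0016 0 0 0 0; 1 0 0.002 0 0 0 0; 1 0 0.002 0 0 0 0"

```text
time_s: 4.88
eef_pos: [0.4763, -0.1298, 0.0758]
eef_rot: [0.0, 0.989, 0.147, 0.002]
wrist_force: [3.2, 5.1, 6.2]
opening: 0.156
grasp_force: 60.5
```

```bash
cat > w.py <<'E'
from h import *
o=ctrl.get_obs(); c=pickle.load(open('w4.pkl','rb')) 
print(o['time_s'],(bd(o['eef_pos'])*1e3).round(2),'Fy',(BY@o['wrist_force'][:2]).round(2),o['grasp_force'])
c=grab('wrist'); g=c['img'][243].astype(int)
for z,u in ((.036,0),): pass
print(g[360:450:2].mean(1).round().astype(int).tolist())
E
python3 w.py
```

```text
4.8833 [-52.75 -71.04] Fy 3.93 60.488516092300415
[106, 106, 107, 106, 107, 106, 106, 107, 107, 107, 107, 107, 97, 103, 52, 5, 6, 8, 15, 15, 15, 15, 18, 16, 76, 106, 106, 105, 106, 107, 106, 107, 105, 107, 106, 106, 106, 106, 104, 105, 105, 106, 104, 105, 104]
```

>>> servo_tool --series "1 0 0.0003 0 0 0 0; 1 0 0.0006 0 0 0 0; 1 0 0.0009 0 0 0 0; 1 0 0.0009 0 0 0 0"

```text
time_s: 5.27
eef_pos: [0.4766, -0.1307, 0.0758]
eef_rot: [0.0, 0.989, 0.147, 0.002]
wrist_force: [2.7, 5.0, 6.2]
opening: 0.157
grasp_force: 60.5
```

```bash
python3 w.py
```

```text
5.2667 [-52.75 -71.94] Fy 3.96 60.49045979976654
[108, 107, 107, 107, 107, 108, 108, 107, 108, 108, 107, 108, 97, 76, 4, 5, 3, 14, 17, 17, 15, 15, 16, 34, 107, 107, 107, 107, 106, 106, 107, 107, 106, 106, 106, 105, 106, 106, 105, 105, 105, 106, 105, 106, 106]
```

>>> servo_tool --series "1 0 0.0003 0 0 0 0; 1 0 0.0006 0 0 0 0; 1 0 0.0009 0 0 0 0; 1 0 0.0009 0 0 0 0"

```text
time_s: 5.65
eef_pos: [0.4769, -0.1315, 0.0758]
eef_rot: [0.0, 0.989, 0.147, 0.002]
wrist_force: [3.9, 3.8, 6.1]
opening: 0.158
grasp_force: 60.5
```

```bash
python3 w.py
```

```text
5.65 [-52.74 -72.82] Fy 2.53 60.48941731452942
[107, 107, 107, 107, 108, 108, 107, 108, 108, 108, 108, 108, 98, 46, 7, 5, 14, 14, 15, 16, 15, 17, 17, 105, 107, 107, 107, 107, 107, 106, 106, 107, 106, 106, 106, 106, 106, 106, 106, 106, 106, 106, 105, 105, 105]
```

>>> servo_tool --series "1 0 0.0003 0 0 0 0; 1 0 0.0006 0 0 0 0; 1 0 0.0009 0 0 0 0; 1 0 0.0009 0 0 0 0"

```text
time_s: 6.03
eef_pos: [0.4771, -0.1324, 0.0758]
eef_rot: [0.0, 0.989, 0.147, 0.002]
wrist_force: [2.5, 5.7, 5.4]
opening: 0.158
grasp_force: 60.5
```

```bash
python3 w.py
```

```text
6.0333 [-52.73 -73.74] Fy 4.72 60.48816919326782
[107, 107, 108, 107, 107, 108, 107, 108, 108, 108, 108, 108, 97, 46, 4, 8, 17, 16, 17, 16, 19, 16, 101, 107, 107, 107, 107, 107, 107, 106, 106, 106, 106, 106, 106, 107, 106, 106, 106, 105, 106, 106, 106, 105, 105]
```

>>> servo_tool --series "1 0 0.0003 0 0 0 0; 1 0 0.0006 0 0 0 0; 1 0 0.0009 0 0 0 0; 1 0 0.0009 0 0 0 0"

```text
time_s: 6.42
eef_pos: [0.4774, -0.1332, 0.0758]
eef_rot: [0.0, 0.989, 0.147, 0.002]
wrist_force: [3.5, 4.7, 5.9]
opening: 0.154
grasp_force: 60.5
```

```bash
python3 w.py
```

```text
6.4167 [-52.71 -74.63] Fy 3.5 60.48707664012909
[107, 108, 108, 108, 108, 108, 108, 108, 108, 108, 108, 109, 97, 46, 5, 17, 15, 18, 17, 18, 16, 78, 108, 107, 107, 108, 108, 107, 107, 107, 107, 107, 107, 107, 107, 106, 106, 105, 106, 106, 106, 106, 106, 106, 105]
```

>>> servo_tool --series "1 0 0.0003 0 0 0 0; 1 0 0.0006 0 0 0 0; 1 0 0.0009 0 0 0 0; 1 0 0.0009 0 0 0 0"

```text
time_s: 6.8
eef_pos: [0.4777, -0.1341, 0.0758]
eef_rot: [0.0, 0.989, 0.147, 0.002]
wrist_force: [3.2, 4.0, 4.9]
opening: 0.152
grasp_force: 60.5
```

```bash
python3 w.py
```

```text
6.8 [-52.73 -75.52] Fy 2.94 60.486295223236084
[108, 107, 109, 108, 108, 108, 108, 108, 108, 108, 108, 109, 99, 46, 15, 16, 17, 16, 17, 17, 36, 108, 108, 108, 108, 108, 108, 107, 107, 107, 107, 106, 107, 107, 107, 106, 107, 106, 107, 106, 107, 107, 106, 107, 105]
```

>>> servo_tool --series "1 0 0.0002 0 0 0 0; 1 0 0.0004 0 0 0 0; 1 0 0.0004 0 0 0 0"

```text
time_s: 7.1
eef_pos: [0.4778, -0.1344, 0.0758]
eef_rot: [0.0, 0.989, 0.147, 0.002]
wrist_force: [4.1, 5.4, 6.3]
opening: 0.158
grasp_force: 60.5
```

```bash
python3 w.py
```

```text
7.1 [-52.71 -75.92] Fy 4.01 60.48855364322662
[108, 108, 108, 108, 107, 109, 108, 108, 108, 109, 109, 109, 98, 47, 17, 17, 15, 16, 16, 16, 93, 108, 109, 108, 108, 108, 108, 107, 107, 107, 107, 107, 107, 107, 107, 107, 107, 107, 106, 107, 107, 107, 107, 106, 106]
```

>>> servo_tool --series "1 0 0.0002 0 0 0 0; 1 0 0.0004 0 0 0 0; 1 0 0.0004 0 0 0 0"

```text
time_s: 7.4
eef_pos: [0.4778, -0.1345, 0.0758]
eef_rot: [0.0, 0.989, 0.147, 0.002]
wrist_force: [2.9, 6.5, 7.0]
opening: 0.157
grasp_force: 60.6
```

```bash
python3 w.py
```

```text
7.4 [-52.72 -75.98] Fy 5.37 60.586477518081665
[108, 108, 108, 108, 108, 108, 108, 108, 109, 109, 108, 109, 98, 48, 15, 17, 17, 16, 16, 18, 93, 109, 108, 108, 107, 108, 108, 107, 107, 107, 107, 107, 107, 107, 106, 107, 107, 106, 107, 106, 106, 106, 106, 106, 106]
```

>>> servo_tool --series "1 0 0.0002 0 0 0 0; 1 0 0.0004 0 0 0 0; 1 0 0.0004 0 0 0 0; 1 0 0.0004 0 0 0 0"

```text
time_s: 7.78
eef_pos: [0.4778, -0.1345, 0.0758]
eef_rot: [-0.0, 0.989, 0.147, 0.002]
wrist_force: [2.7, 8.0, 7.4]
opening: 0.156
grasp_force: 60.7
```

```bash
python3 w.py|head -1
```

```text
7.7833 [-52.72 -76.01] Fy 6.9 60.73064088821411
```

>>> servo_tool --series "1 0 0.0003 0 0 0 0; 1 0 0.0006 0 0 0 0; 1 0 0.0009 0 0 0 0; 1 0 0.0012 0 0 0 0; 1 0 0.0012 0 0 0 0; 1 0 0.0012 0 0 0 0; 1 0 0.0012 0 0 0 0; 1 0 0.0012 0 0 0 0"

```text
time_s: 8.5
eef_pos: [0.4778, -0.1347, 0.0757]
eef_rot: [-0.001, 0.989, 0.147, 0.001]
wrist_force: [2.1, 11.5, 11.2]
opening: 0.158
grasp_force: 61.2
```

```bash
python3 w.py|head -1
```

```text
8.5 [-52.74 -76.18] Fy 10.4 61.191641092300415
```

>>> servo_tool --series "1 0 0.0002 0 0 0 0; 1 0 0.0004 0 0 0 0; 1 0 0.0004 0 0 0 0; 1 0 0.0004 0 0 0 0; 1 0 0.0004 0 0 0 0; 1 0 0.0004 0 0 0 0; 1 0 0.0004 0 0 0 0"

```text
time_s: 9.13
eef_pos: [0.4779, -0.1348, 0.0757]
eef_rot: [-0.001, 0.989, 0.147, 0.001]
wrist_force: [2.3, 13.8, 12.4]
opening: 0.154
grasp_force: 61.4
```

```bash
python3 w.py|head -1
```

```text
9.1333 [-52.74 -76.25] Fy 12.51 61.35043680667877
```

>>> servo_tool --series "1 0 -0.002 0 0 0 0; 1 0 -0.006 0 0 0 0; 1 0 -0.01 0 0 0 0; 1 0 -0.014 0 0 0 0; 1 0 -0.019 0 0 0 0; 1 0 -0.025 0 0 0 0; 1 0 -0.032 0 0 0 0; 1 0 -0.039 0 0 0 0; 1 0 -0.046 0 0 0 0; 1 0 -0.052 0 0 0 0; 1 0 -0.057 0 0 0 0; 1 0 -0.06 0 0 0 0"

```text
time_s: 10.18
eef_pos: [0.461, -0.0806, 0.0758]
eef_rot: [0.002, 0.989, 0.147, 0.002]
wrist_force: [3.7, -3.6, 5.7]
opening: 0.157
grasp_force: 60.4
```

```bash
python3 w.py|head -1
```

```text
10.1833 [-53.15 -19.55] Fy -4.53 60.44304370880127
```

>>> servo_tool --series "1 0 0 0 0 0 0; 0 0 0 0 0 0 0; 0 0 0 0 0 0 0; 0 0 0 0 0 0 0; 0 0 0 0 0 0 0; 0 0 0 -0.03 0 0 0; 0 0 0 -0.06 0 0 0; 0 0.02 0 -0.085 0 0 0; 0 0.05 0 -0.085 0 0 0; 0 0.05 0 -0.085 0 0 0; 0 0.05 0 -0.085 0 0 0; 0 0.05 0 -0.085 0 0 0"

```text
time_s: 11.23
eef_pos: [0.506, -0.0648, 0.1582]
eef_rot: [-0.001, 0.989, 0.147, -0.001]
wrist_force: [0.0, -0.4, 0.1]
opening: 0.5
grasp_force: 0.0
```

```bash
python3 - <<'E'
from h import *
c=grab('wrist'); pickle.dump(c,open('w5.pkl','wb')); save(c,'w5.png')
o=ctrl.get_obs(); print(o['time_s'],bd(o['eef_pos']),bd(c['T'][:2,3]),c['T'][2,3])
E
```

```text
11.2833 [-0.00573503 -0.01743567] [ 0.07784083 -0.01890922] 0.27521729603471845
```

View pics/w5.png

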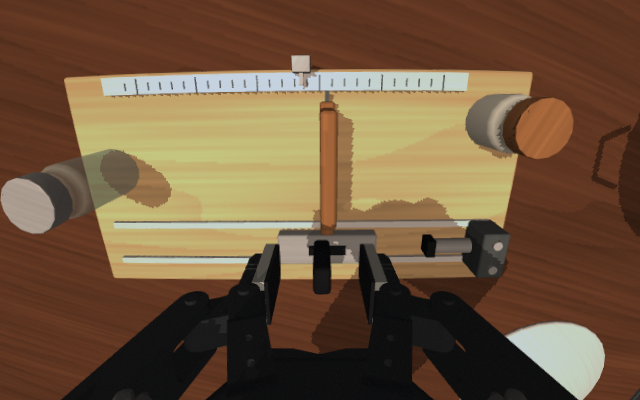

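Pointer tip is near (327,95), tongue tip near (305,86); about 15 mm to go. One zoomed crop to fix the columns.

```bash
python3 - <<'E'
from h import *
c=pickle.load(open('w5.pkl','rb'))
im=c['img'][50:120,275:365,::-1]; cv2.imwrite('pics/w5c.png',cv2.resize(im,None,fx=8,fy=8,interpolation=cv2.INTER_NEAREST))
for v in range(80,106,2): print(v,c['img'][v,298:336].mean(1).astype(int).tolist(), )
E
```

```text
80 [208, 193, 181, 181, 173, 141, 144, 136, 100, 140, 209, 209, 209, 209, 208, 209, 209, 209, 209, 209, 184, 130, 173, 208, 208, 208, 208, 209, 208, 208, 208, 208, 207, 166, 140, 192, 207, 207]
82 [207, 193, 181, 181, 172, 133, 142, 134, 90, 110, 191, 208, 208, 208, 208, 208, 208, 208, 208, 208, 183, 130, 173, 208, 207, 207, 207, 207, 208, 207, 207, 207, 207, 166, 139, 192, 207, 207]
84 [204, 179, 169, 169, 159, 119, 142, 137, 108, 86, 164, 208, 208, 208, 207, 208, 208, 208, 208, 208, 183, 129, 172, 208, 208, 207, 207, 208, 207, 208, 207, 207, 188, 133, 138, 192, 207, 207]
86 [209, 209, 209, 209, 205, 175, 144, 141, 126, 138, 209, 209, 209, 208, 208, 209, 209, 208, 208, 208, 184, 130, 174, 208, 208, 209, 208, 208, 208, 208, 208, 208, 200, 167, 166, 201, 208, 208]
88 [210, 210, 210, 210, 199, 147, 165, 210, 210, 209, 210, 209, 209, 209, 209, 210, 209, 210, 209, 209, 185, 130, 174, 209, 209, 209, 209, 209, 209, 209, 209, 208, 208, 208, 208, 208, 208, 208]
90 [179, 179, 180, 179, 179, 178, 174, 162, 161, 161, 161, 161, 161, 160, 160, 161, 160, 160, 160, 160, 143, 113, 143, 160, 161, 164
[... 681 characters left out ...]
 155, 155, 155, 155, 155, 155, 154, 155, 155, 155, 155, 155, 155, 155, 155, 155, 138, 99, 86, 86, 89, 97, 102, 102, 102, 129, 155, 155]
100 [158, 158, 159, 158, 158, 159, 158, 159, 159, 158, 158, 158, 157, 158, 158, 159, 159, 159, 158, 158, 158, 158, 159, 159, 158, 159, 141, 101, 85, 87, 90, 100, 106, 105, 132, 158, 158, 158]
102 [160, 161, 160, 160, 160, 160, 160, 160, 160, 160, 160, 160, 159, 160, 160, 161, 160, 160, 160, 160, 160, 152, 123, 95, 90, 88, 87, 86, 87, 89, 89, 89, 90, 89, 90, 104, 138, 159]
104 [160, 161, 160, 160, 160, 161, 161, 160, 160, 160, 161, 161, 160, 161, 161, 161, 161, 161, 161, 162, 161, 139, 86, 99, 105, 104, 102, 103, 105, 106, 106, 105, 105, 105, 99, 84, 83, 102]
```

View pics/w5c.png

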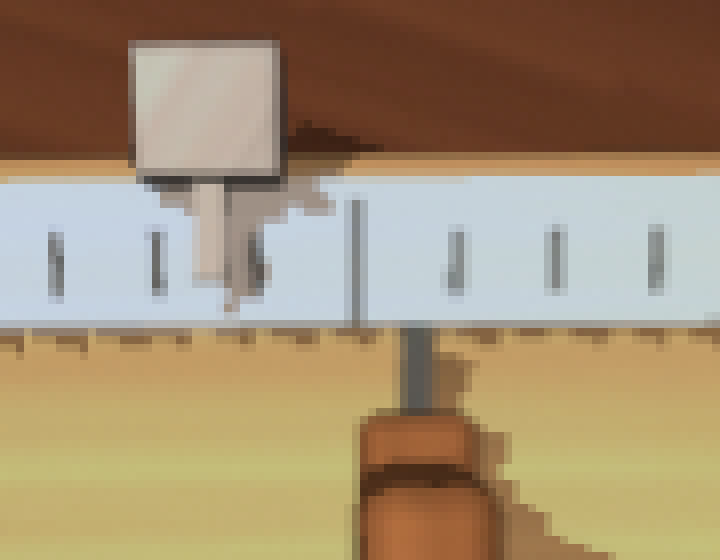

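```bash
python3 - <<'E'
from h import *
c=pickle.load(open('w5.pkl','rb'))
for n,u,v in [('tongue',300.6,83.5),('ptr',326.7,94)]:
    d=[dep(c,int(u)+i,v)[2].round(4) for i in (-1,0,1,2)]
    print(n,d,[(bd(onz(c,u,v,z))*1e3).round(2).tolist() for z in (.02,.024,.028,.032)])
# board direction check via scale strip edge row: lit strip lower edge
for u in (130,440):
  for v in range(86,104):
    if c['img'][v,u].mean()<180: print(u,v,(bd(onz(c,u,v,.019))*1e3).round(2)); break
E
```

```text
tongue [np.float64(0.0248), np.float64(0.0355), np.float64(0.0342), np.float64(0.0353)] [[87.65, -3.53], [87.49, -3.77], [87.34, -4.02], [87.19, -4.26]]
ptr [np.float64(0.0276), np.float64(0.0329), np.float64(0.0314), np.float64(0.0333)] [[79.47, -24.79], [79.44, -24.69], [79.42, -24.6], [79.39, -24.51]]
130 95 [ 80.69 140.84]
440 90 [  83.44 -118.5 ]
```

>>> servo_tool --series "0 -0.03 0 0 0 0 0; 0 -0.05 0 0 0 0 0; 0 -0.05 0 0.03 0 0 0; 0 -0.05 0 0.06 0 0 0; 0 -0.05 0 0.085 0 0 0; 0 -0.05 0 0.085 0 0 0; 1 -0.05 0 0.085 0 0 0; 1 -0.05 0 0.085 0 0 0; 1 -0.05 0 0.085 0 0 0; 1 -0.05 0 0.085 0 0 0; 1 -0.05 0 0.085 0 0 0; 1 -0.05 0 0.085 0 0 0"

```text
time_s: 12.28
eef_pos: [0.4601, -0.0801, 0.0756]
eef_rot: [0.001, 0.989, 0.147, 0.001]
wrist_force: [-2.6, -0.8, 6.8]
opening: 0.162
grasp_force: 61.0
```

```bash
python3 w.py|head -1
```

```text
12.2833 [-53.91 -18.81] Fy -0.03 60.956093072891235
```

>>> servo_tool --series "1 0 -0.002 0 0 0 0; 1 0 -0.005 0 0 0 0; 1 0 -0.008 0 0 0 0; 1 0 -0.011 0 0 0 0; 1 0 -0.014 0 0 0 0; 1 0 -0.016 0 0 0 0; 1 0 -0.016 0 0 0 0; 1 0 -0.016 0 0 0 0"

```text
time_s: 13.0
eef_pos: [0.4554, -0.0651, 0.0756]
eef_rot: [0.001, 0.989, 0.147, 0.001]
wrist_force: [-3.4, -3.0, 6.9]
opening: 0.154
grasp_force: 61.2
```

```bash
python3 w.py|head -1
```

```text
13.0 [-54.01  -3.05] Fy -1.86 61.18191719055176
```

>>> servo_tool --series "0 0 0 0 0 0 0; 0 0 0 0 0 0 0; 0 0 0 0 0 0 0; 0 0 0 0 0 0 0; 0 0 0 -0.03 0 0 0; 0 0 0 -0.06 0 0 0; 0 0.02 0 -0.085 0 0 0; 0 0.05 0 -0.085 0 0 0; 0 0.05 0 -0.085 0 0 0; 0 0.05 0 -0.085 0 0 0; 0 0.05 0 -0.085 0 0 0; 0 0.05 0 -0.085 0 0 0"

```text
time_s: 14.05
eef_pos: [0.5012, -0.0496, 0.1583]
eef_rot: [-0.001, 0.989, 0.147, -0.001]
wrist_force: [-0.7, 0.2, -1.1]
opening: 0.499
grasp_force: 0.0
```

```bash
cat > m.py <<'E'
from h import *
import sys
c=grab('wrist'); pickle.dump(c,open(sys.argv[1]+'.pkl','wb'))
o=ctrl.get_obs(); print(o['time_s'],(bd(o['eef_pos'])*1e3).round(2))
for n,p in (('tongue',wd(.0873,-.0043)),('ptr',wd(.0794,float(sys.argv[2])))):
    u,v=proj(c,[*p,.032]); u,v=int(u),int(v); print(n,u,v)
    for r in range(v-6,v+9,2): print(r,u-14,c['img'][r,u-14:u+15].mean(1).astype(int).tolist())
E
python3 m.py w6 -0.0087
```

```text
14.1 [-5.58 -1.65]
tongue 321 83
77 307 [208, 208, 208, 208, 208, 207, 207, 208, 207, 207, 208, 207, 203, 187, 175, 175, 170, 155, 146, 146, 176, 192, 168, 187, 206, 207, 207, 207, 207]
79 307 [208, 208, 207, 208, 208, 208, 185, 134, 188, 207, 207, 207, 202, 186, 176, 175, 170, 155, 137, 110, 153, 206, 207, 207, 206, 207, 207, 207, 207]
81 307 [207, 206, 207, 207, 206, 206, 181, 124, 187, 206, 206, 206, 201, 186, 175, 175, 169, 153, 133, 107, 153, 205, 206, 205, 205, 204, 205, 205, 205]
83 307 [206, 205, 206, 206, 206, 206, 180, 124, 186, 206, 206, 205, 201, 186, 175, 175, 168, 152, 134, 97, 101, 173, 205, 205, 205, 205, 204, 205, 205]
85 307 [206, 206, 207, 206, 206, 206, 181, 114, 173, 206, 206, 206, 205, 197, 186, 169, 133, 136, 133, 97, 125, 190, 206, 206, 205, 205, 205, 205, 205]
87 307 [208, 208, 207, 208, 207, 207, 205, 200, 208, 208, 208, 208, 207, 207, 208, 197, 167, 175, 199, 182, 190, 207, 207, 207, 207, 208, 207, 207, 207]
89 307 [206, 207, 207, 207, 207, 207, 207, 206, 207, 206, 206, 206, 206, 206, 206, 199, 185, 194, 207, 206, 205, 205, 206, 205, 206, 205, 205, 205, 205
[... 643 characters left out ...]
 140, 149, 149, 149, 148, 150, 149, 129, 84, 85, 85, 88, 93, 95, 96, 95, 124, 150, 149, 148, 149, 148, 142, 134]
95 312 [147, 148, 148, 149, 148, 148, 148, 148, 148, 149, 149, 149, 129, 86, 84, 85, 88, 94, 95, 95, 122, 149, 149, 148, 148, 149, 148, 149, 148]
97 312 [150, 151, 150, 151, 151, 151, 152, 151, 151, 151, 151, 151, 131, 86, 84, 85, 89, 96, 99, 120, 147, 152, 151, 152, 152, 151, 151, 152, 151]
99 312 [155, 155, 155, 155, 155, 155, 155, 155, 155, 155, 155, 155, 134, 86, 85, 84, 91, 100, 102, 103, 102, 130, 155, 155, 155, 156, 155, 155, 155]
101 312 [158, 158, 158, 158, 158, 158, 157, 157, 149, 124, 110, 110, 102, 78, 67, 67, 70, 77, 80, 86, 99, 132, 158, 158, 158, 158, 158, 158, 157]
```

```bash
python3 - <<'E'
from h import *
c=pickle.load(open('w6.pkl','rb')); c5=pickle.load(open('w5.pkl','rb'))
b=lambda c,u,v,z=.033:(bd(onz(c,u,v,z))*1e3).round(2)
print('now tongue',b(c,319.8,83),b(c,322,83),b(c,324.2,83),'ptr',b(c,324.2,94),b(c,326.4,94),b(c,328.6,94))
print('before left edges: tongue',b(c5,298.9,83),'ptr',b(c5,324.3,94))
# true slide direction: panel/strip edges -> fit lower scale edge line
pts=[]
for u in range(160,460,10):
    col=c['img'][80:110,u].mean(1); v=80+np.where(col>180)[0].max()+.5; pts.append(bd(onz(c,u,v,.019)))
pts=np.array(pts); print('edge slope deg',np.degrees(np.polyfit(pts[:,1],pts[:,0],1)[0]))
p=dark_top(c,.08,.09); print('grip',p.min(0),p.max(0))
p=dark_top(c5,.08,.09); print('grip5',p.min(0),p.max(0))
E
```

```text
now tongue [87.38 -3.19] [87.38 -4.89] [87.38 -6.58] ptr [79.26 -6.62] [79.26 -8.33] [ 79.26 -10.04]
before left edges: tongue [87.52 -3.01] ptr [ 79.39 -22.62]Traceback (most recent call last):
  File "<stdin>", line 9, in <module>
    return umr_maximum(a, axis, None, out, keepdims, initial, where)
ValueError: zero-size array to reduction operation maximum which has no identity
```

>>> servo_tool --series "0 -0.03 0 0 0 0 0; 0 -0.05 0 0 0 0 0; 0 -0.05 0 0.03 0 0 0; 0 -0.05 0 0.06 0 0 0; 0 -0.05 0 0.085 0 0 0; 0 -0.05 0 0.085 0 0 0; 1 -0.05 0 0.085 0 0 0; 1 -0.05 0 0.085 0 0 0; 1 -0.05 0 0.085 0 0 0; 1 -0.05 0 0.085 0 0 0; 1 -0.05 0 0.085 0 0 0; 1 -0.05 0 0.085 0 0 0"

```text
time_s: 15.1
eef_pos: [0.4557, -0.0649, 0.0757]
eef_rot: [0.001, 0.989, 0.147, 0.001]
wrist_force: [-2.0, -2.4, 7.2]
opening: 0.159
grasp_force: 60.7
```

```bash
python3 w.py|head -1
```

```text
15.1 [-53.71  -2.92] Fy -1.74 60.706965923309326
```

>>> servo_tool --series "1 0 -0.0006 0 0 0 0; 1 0 -0.0012 0 0 0 0; 1 0 -0.0018 0 0 0 0; 1 0 -0.0024 0 0 0 0; 1 0 -0.003 0 0 0 0; 1 0 -0.0033 0 0 0 0; 1 0 -0.0033 0 0 0 0; 1 0 -0.0033 0 0 0 0; 1 0 -0.0033 0 0 0 0"

```text
time_s: 15.9
eef_pos: [0.4549, -0.0623, 0.0757]
eef_rot: [0.001, 0.989, 0.147, 0.001]
wrist_force: [-2.4, -3.9, 5.8]
opening: 0.153
grasp_force: 60.7
```

```bash
python3 w.py|head -1
```

```text
15.9 [-53.72  -0.22] Fy -3.01 60.72829842567444
```

Moved 2.7 mm. I release, lift and check.

>>> servo_tool --series "0 0 0 0 0 0 0; 0 0 0 0 0 0 0; 0 0 0 0 0 0 0; 0 0 0 0 0 0 0; 0 0 0 -0.03 0 0 0; 0 0 0 -0.06 0 0 0; 0 0.02 0 -0.085 0 0 0; 0 0.05 0 -0.085 0 0 0; 0 0.05 0 -0.085 0 0 0; 0 0.05 0 -0.085 0 0 0; 0 0.05 0 -0.085 0 0 0; 0 0.05 0 -0.085 0 0 0"

```text
time_s: 16.95
eef_pos: [0.5003, -0.0464, 0.1583]
eef_rot: [-0.001, 0.989, 0.147, -0.001]
wrist_force: [0.1, 0.4, 0.2]
opening: 0.502
grasp_force: 0.0
```

```bash
python3 m.py w7 -0.0053; python3 - <<'E'
from h import *
c=pickle.load(open('w7.pkl','rb'))
im=c['img'][55:115,285:365,::-1]; a=cv2.resize(im,None,fx=5,fy=5,interpolation=cv2.INTER_NEAREST)
b=cv2.resize(c['img'][220:300,280:360,::-1],None,fx=3.75,fy=3.75,interpolation=cv2.INTER_NEAREST)
cv2.imwrite('pics/w7.png',np.hstack([a,b]))
for w in ('w2','w5','w6','w7'):
    c=pickle.load(open(w+'.pkl','rb')); p=dark_top(c,.083,.089); g=np.percentile(p,[3,97],axis=0)[:,1].round(4) if len(p) else 0
    print(w,len(p),g)
E
```

```text
17.0 [-5.6   1.69]
tongue 325 83
77 311 [207, 207, 208, 207, 208, 207, 207, 207, 207, 207, 207, 207, 193, 170, 175, 174, 174, 163, 145, 146, 157, 167, 167, 188, 206, 206, 207, 206, 206]
79 311 [207, 207, 207, 207, 208, 207, 183, 128, 172, 207, 207, 207, 193, 171, 174, 174, 174, 163, 145, 118, 132, 192, 206, 206, 207, 206, 206, 206, 205]
81 311 [206, 206, 206, 206, 206, 205, 182, 128, 170, 206, 205, 206, 191, 170, 174, 174, 172, 159, 142, 117, 133, 190, 205, 205, 204, 204, 204, 204, 205]
83 311 [205, 206, 206, 205, 205, 205, 181, 128, 170, 205, 205, 205, 191, 170, 174, 174, 171, 156, 141, 112, 90, 166, 204, 204, 204, 205, 204, 205, 204]
85 311 [205, 206, 206, 206, 206, 205, 182, 127, 170, 205, 206, 205, 205, 197, 185, 167, 135, 138, 142, 113, 93, 168, 205, 204, 204, 204, 204, 204, 204]
87 311 [207, 207, 207, 207, 207, 207, 203, 200, 206, 207, 207, 207, 207, 207, 206, 195, 165, 164, 184, 181, 191, 206, 206, 207, 206, 207, 207, 206, 207]
89 311 [206, 206, 205, 206, 206, 206, 205, 207, 206, 206, 206, 205, 205, 205, 205, 205, 197, 193, 205, 205, 205, 205, 205, 205, 204, 204, 205, 204, 204
[... 748 characters left out ...]
, 148, 149, 148]
95 312 [147, 148, 148, 148, 148, 148, 149, 148, 148, 148, 148, 148, 148, 126, 76, 84, 85, 90, 95, 95, 95, 123, 148, 148, 148, 149, 148, 148, 148]
97 312 [151, 150, 150, 151, 151, 151, 150, 151, 151, 151, 150, 151, 150, 127, 77, 84, 84, 92, 98, 98, 98, 126, 151, 151, 151, 151, 151, 151, 151]
99 312 [155, 155, 154, 155, 155, 155, 155, 155, 155, 156, 154, 155, 155, 130, 77, 85, 84, 93, 102, 102, 124, 151, 154, 155, 155, 155, 155, 154, 155]
101 312 [157, 158, 157, 158, 157, 157, 158, 157, 157, 142, 109, 109, 111, 94, 60, 68, 67, 73, 80, 80, 85, 98, 128, 154, 157, 157, 157, 157, 157]
w2 569 [0.0246 0.037 ]
w5 457 [-0.0269 -0.0145]
w6 464 [-0.0109  0.0019]
w7 461 [-0.0078  0.0045]
```

View pics/w7.png

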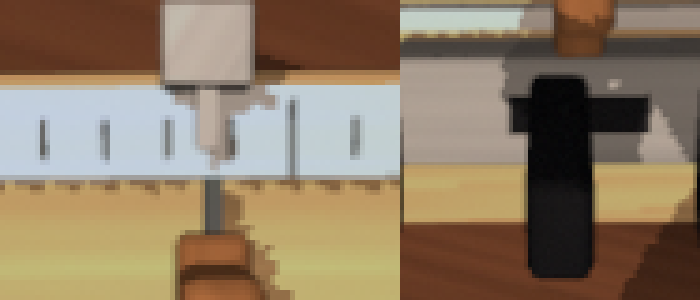

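The pointer (column ~327) stands about 1.3 mm short of the tongue (~325.3), on the back side. The grip sits toward the front of its slot. One more small push.

>>> servo_tool --series "0 -0.03 0 0 0 0 0; 0 -0.05 0 0 0 0 0; 0 -0.05 0 0.03 0 0 0; 0 -0.05 0 0.06 0 0 0; 0 -0.05 0 0.085 0 0 0; 0 -0.05 0 0.085 0 0 0; 1 -0.05 0 0.085 0 0 0; 1 -0.05 0 0.085 0 0 0; 1 -0.05 0 0.085 0 0 0; 1 -0.05 0 0.085 0 0 0; 1 -0.05 0 0.085 0 0 0; 1 -0.05 0 0.085 0 0 0"

```text
time_s: 18.0
eef_pos: [0.4546, -0.0616, 0.0757]
eef_rot: [0.001, 0.989, 0.147, 0.001]
wrist_force: [-3.2, -0.8, 8.2]
opening: 0.154
grasp_force: 60.9
```

```bash
python3 w.py|head -1
```

```text
18.0 [-53.74   0.49] Fy 0.11 60.92187166213989
```

>>> servo_tool --series "1 0 -0.0004 0 0 0 0; 1 0 -0.0008 0 0 0 0; 1 0 -0.0012 0 0 0 0; 1 0 -0.0012 0 0 0 0; 1 0 -0.0012 0 0 0 0; 1 0 -0.0012 0 0 0 0"

```text
time_s: 18.55
eef_pos: [0.4545, -0.0611, 0.0757]
eef_rot: [0.001, 0.989, 0.147, 0.001]
wrist_force: [-1.8, -4.3, 5.2]
opening: 0.155
grasp_force: 60.9
```

```bash
python3 w.py|head -1
```

```text
18.55 [-53.73   1.01] Fy -3.62 60.88779866695404
```

>>> servo_tool --series "0 0 0 0 0 0 0; 0 0 0 0 0 0 0; 0 0 0 0 0 0 0; 0 0 0 0 0 0 0; 0 0 0 -0.03 0 0 0; 0 0 0 -0.06 0 0 0; 0 0.02 0 -0.085 0 0 0; 0 0.05 0 -0.085 0 0 0; 0 0.05 0 -0.085 0 0 0; 0 0.05 0 -0.085 0 0 0; 0 0.05 0 -0.085 0 0 0; 0 0.05 0 -0.085 0 0 0"

```text
time_s: 19.6
eef_pos: [0.4999, -0.0453, 0.1583]
eef_rot: [-0.001, 0.989, 0.147, -0.001]
wrist_force: [-0.5, -0.4, 0.3]
opening: 0.5
grasp_force: 0.0
```

```bash
python3 m.py w8 -0.0043 | grep -E "^(1|8[13]|9[57]|t|p)"; python3 - <<'E'
from h import *
for w in ('w2','w5','w6','w7','w8'):
    c=pickle.load(open(w+'.pkl','rb')); p=dark_top(c,.083,.089)
    # slot/grip row profile: edges at z=.036, board x=-.051 ; slot dark run, using shoe row
    g=np.percentile(p,[3,97],axis=0)[:,1]
    out=[]
    for bx in (-.048,-.052):
        y0=g.mean(); s=[]
        for t in np.arange(-.03,.03,.0005):
            u,v=proj(c,[*wd(bx,y0+t),.036]); s.append(c['img'][int(round(v)),int(round(u))].mean())
        s=np.array(s); d=np.arange(-.03,.03,.0005)[s<45]; out.append(((y0+d.min())*1e3,(y0+d.max())*1e3))
    # shoe ends
    print(w,'grip mid',(g.mean()*1e3).round(2),'slot',np.round(out,1).tolist())
E
```

```text
19.65 [-5.6   2.88]
tongue 327 83
81 313 [206, 206, 206, 205, 206, 196, 153, 144, 205, 205, 205, 205, 187, 163, 173, 174, 167, 151, 124, 106, 166, 204, 204, 205, 205, 204, 204, 204, 204]
83 313 [205, 205, 205, 205, 205, 195, 151, 144, 205, 205, 205, 204, 186, 163, 174, 174, 167, 151, 124, 86, 112, 176, 204, 204, 205, 204, 204, 204, 203]
ptr 326 93
95 312 [148, 148, 147, 148, 148, 148, 148, 148, 148, 148, 148, 147, 148, 128, 84, 84, 84, 90, 95, 94, 116, 142, 148, 148, 148, 148, 148, 148, 148]
97 312 [150, 150, 150, 150, 150, 151, 151, 150, 151, 151, 150, 150, 151, 130, 84, 84, 85, 91, 98, 98, 98, 105, 132, 151, 151, 151, 151, 151, 151]
101 312 [158, 157, 157, 157, 157, 157, 158, 158, 157, 141, 106, 110, 110, 97, 67, 68, 67, 73, 79, 79, 84, 126, 157, 157, 157, 157, 157, 157, 158]
w2 grip mid 30.76 slot [[24.8, 37.8], [16.3, 38.8]]
w5 grip mid -20.7 slot [[-26.7, -13.7], [-41.2, -9.2]]
w6 grip mid -4.47 slot [[-11.0, 2.0], [-25.5, 7.0]]
w7 grip mid -1.66 slot [[-8.7, 4.3], [-23.2, 9.8]]
w8 grip mid -0.47 slot [[-7.5, 5.5], [-22.0, 11.0]]
```

The pointer and tongue edges agree to about 0.2 mm, the grip was driving forward (−3.6 N) at release, and the arm is clear. Handing in.

```bash
python3 -c "
from bench import ctrl
print(ctrl.hand_in())"
```

```text
the job is handed in; nothing more can be done
None
```

I handed the job in with no verdict shown: I pressed the fence on the stop (wrist force about 12 N, of which about 4 N is drag), then brought it forward until pointer and tongue agreed to about 0.2 mm in the last image; the grip was still pushing forward at release, and the arm lifted clear.

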